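# Index the rotary sample stage and close its clamp

### The job

With a fingertip, push the blue peg on the white arm of the rotary sample stage round until the arm points at the middle of the yellow pin and leave it standing there; then push the red clamp lever all the way over to its closed stop. Only push: nothing is picked up, the wafer stays in the middle of the turntable, and the other things on the table stay where they are.

Things in the scene. Friction and masses are not known exactly. Their poses are not given: they have to be found in the camera images.
- axis (a point): Centre of the black turntable (140 mm diameter) at its top face, 46 mm above the table, on its vertical turning axis. Its frame turns with the turntable: the white pointer arm lies along its -x axis, z is up. The turntable sits on a fixed grey round base plate (340 mm diameter, 12 mm thick, not at the same place each time).
- peg (a point): Centre of the top of the upright blue peg (12 mm diameter, 46 mm tall, top 92 mm above the table) that stands on the white arm, 95 mm from the turning axis. The arm (18 mm wide, narrower at the tip, with a black centre line, top 45 mm above the table) ends 111 mm from the axis. A sideways push of about 1 to 2 N on the peg turns the arm; it stays by friction where it is left, without a spring.
- turntable (a joint): Angle of the turntable in rad, -1.3 to 1.3 between stops; grows counter-clockwise seen from above. At 0 the arm points along the base plate's own -x side, roughly towards the robot.
- pin_yellow_top (a point): Centre of the top of the yellow pin (14 mm diameter, 40 mm tall, top 52 mm above the table), fixed upright on the base plate, just outside the reach of the arm's tip, left or right of the arm; the target to point at.
- pin_green_top (a point): Centre of the top of the green pin, same size, fixed on the other side of the arm. Not the target.
- clamp (a joint): Angle of the red clamp lever in rad about a vertical axis, 0 (open, pointing out to the side away from the turntable) to 1.2 (closed, against its stop); grows counter-clockwise seen from above. Starts within 0 to 0.25. Stays by friction, moves under a push of about 1 to 2 N; it does not brake the turntable.
- clamp_pivot (a point): Point on the turning axis of the clamp lever, at the top of its steel hub (28 mm diameter), 61 mm above the table, on a black block 36 mm square at the left edge of the base plate.
- clamp_tip (a point): Centre of the top of the round red knob (18 mm diameter) at the free end of the lever, 74 mm from the pivot, 61 mm above the table. Between hub and knob the lever is a red bar 12 mm wide whose height spans 45 to 59 mm above the table; below it, 30 mm or more from the pivot, there is free space down to the base plate (12 mm) or the table.
- wafer_mid (a point): Centre of a loose silvery wafer disc, 50 mm diameter, 4 mm thick, lying on the middle of the turntable. Must stay there.
- amber_bottle_mid (a point): Bystander: amber bottle, 42 mm diameter, 85 mm tall, standing; point half-way up.
- dish_mid (a point): Bystander: white dish, 64 mm diameter, 18 mm tall; point half-way up.
- gauge_mid (a point): Bystander: steel gauge cylinder, 26 mm diameter, 40 mm tall, standing; point half-way up.
- driver_grip (a point): Bystander: screwdriver, 170 mm long, lying beyond the stage; point in its handle.
- vial_mid (a point): Bystander: small glass vial with white cap, 26 mm diameter, 55 mm tall, standing; point half-way up.
- slide_box_mid (a point): Bystander: blue slide box, 85 x 35 x 32 mm; point half-way up.
Not all that is in view belongs to the job. Of the things that look like the part that bears wafer_mid, the largest one is meant.

How it is judged:
By the outcome, as a careful person would: the job done as asked, in the order asked, and still so for the second after the job is handed in, with the robot touching nothing.
It also fails if it takes over 58 s, if anything falls off the work surface, if the arm or the gripper's body presses on something with over 40 N, if the wrist force passes 120 N, or if a joint passes its speed limit or range.

### The arm

A 7-joint arm with a two-finger parallel gripper is mounted at the origin on the work surface. World frame = base frame: x ahead of the robot, y to its left, z up, the work surface at z = 0. Lengths are in m, angles in rad, forces in N, time in s.
With the tool pointing down it reaches from about 0.425 to 0.875 m from the base axis. Payload 4.7 kg.
Tool frame: the origin (TCP) lies at the very end of the fingers, on their centre line; the grasp point (between the pads) lies ctrl.pinch_z behind it (ctrl.pinch_z is the distance from the TCP to the grasp point, in m); x points along the fingers, y is the direction in which the jaws open and shut, and the axes are right-handed (so a half turn about x gives the same grasp; the last joint's range is limited). The gripper opens to 87 mm and grips with 3 to 60 N. Pads are 19 mm wide; open, the fingers measure 117 mm over their backs; the gripper's body (75 mm by 190 mm) begins 51 mm behind the grasp point.
Start: joints at [-1.277, 0.321, -0.07, 1.45, 0.023, 1.371, -0.057], TCP at [0.18, 0.625, 0.223] pointing down, gripper open.
Joint ranges: [-2.86, 2.86], [-0.3, 2.09], [-1.38, 1.24], [0.06, 2.45], [-1.56, 4.7], [0.09, 2.05], [-2.69, 2.69]. Speed limits (rad/s): [2.57, 2.57, 3.14, 3.14, 3.14, 3.14, 3.14].

### API

Orientations are given as a rotation vector (axis times angle).
In Python, from bench import get_state, get_image, camera_info, order, ctrl gives the robot as it stands.
- The arm moves only by the tool jog_arm, never from a script. Its arguments are lists of equal length, an entry for each row: "claw": the finger opening in mm, from 0 to 87; "xyz": the shift along the tool's x, y, z in mm, a list of three; "roll": the turn about the tool's x in degrees. In form: {"claw": [claw, ...], "xyz": [[tx, ty, tz], ...], "roll": [roll, ...]}. A call has 1 to 5 rows; each row is the pose to reach, as a shift and turn from the pose measured when the call began, along the tool's axes at that moment; what a row does not reach only later rows make up. A row lasts 1/10 s, in which the tool goes at most 50 mm and 8.59 degrees, less where a joint would pass 70% of its speed; a pose out of reach is approached as far as the arm can. A call with a gripper value outside its range is refused whole. The fingers move at their own pace and stop on an object; "force" is the grip in N (left out, the last holds). Time passes only in rows, so rows that repeat a pose let the fingers close. It gives the time, the measured TCP pose, the force and the opening at its end, in the units of the state.
- get_state(): the state, without advancing time (a new reading comes with each control period).
- get_image(name): name is "scene" or "side" or "wrist"; returns (picture, depth): 384x512x3 uint8, red, green, blue; 384x512 float32, m along the optical axis (not along the pixel's ray), 0 where there is no reading.
- camera_info(name): a dict with "intrinsics" (3x3 intrinsics, pixels), "dist" ([k1, k2, p1, p2, k3] as OpenCV has them; the pictures are not rectified), "rvec" (rotation vector, rad) and "tvec" (3), from world to camera coordinates, as OpenCV has them; the wrist camera has in their place "tool_from_camera" (4x4, takes a point from camera to tool coordinates, whose origin is the TCP and whose axes are the tool frame's). Camera axes: x right, y down, z forward; pixel columns grow to the right and rows downward; lengths in m; the calibration is good to about 2 mm. A picture is of the moment at which its call begins: read the wrist's pose just before it. camera_info takes no time and is no camera call.
- order.close_job(): hands the job in, once; it reports no verdict.
The state is a dict: "time": time; "joint_positions": joint angles; "qd": joint speeds; "joint_torque": joint torques, N m; "position": TCP position; "tool_rot": TCP orientation; "ft_force": force on the tool from outside, world axes, zero at the start; "torque": the same for the moment, N m; "grip_width": opening from 0.0 (shut) to 1.0 (fully open).
Only numpy, scipy, OpenCV 4.12 (cv2) and the standard library are available. Lean on these libraries where they do the work, as an engineer would, in place of code of your own. Each camera call takes 0.05 s, during which the arm holds its last target. There are 200 camera calls.

## Working session

There is one attempt and no reset: what is moved stays moved. The work goes in short steps, Python scripts to look and compute and a tool call to move; the robot and the scene stay as the last step left them, time stands still between calls to the robot, and variables do not carry over. Pictures are saved under pics/ and viewed, about 8 in all and at most 12, crops included, and the job is handed in when it is done.

Besides the shell and the picture viewer there is one more tool, called after "Emit:" as name(argument=value, ...) on one line, values as JSON. jog_arm: Moves the arm, as the interface text tells. Its arguments: {"type":"object","properties":{"claw":{"type":"array"},"xyz":{"type":"array"},"roll":{"type":"array"},"force":{"type":"number"}},"required":["claw","xyz","roll"]}

```bash
mkdir -p pics; ls
cat > h.py <<'E'
import numpy as np,cv2
from bench import get_state,get_image,camera_info,order,ctrl
def cam(n):
    c=camera_info(n); return c,np.array(c["intrinsics"],float),np.array(c["dist"],float)
def w2c(n,st=None):
    c,K,d=cam(n)
    if n=="wrist":
        T=np.eye(4);T[:3,:3]=cv2.Rodrigues(np.array(st["tool_rot"],float))[0];T[:3,3]=st["position"]
        M=np.linalg.inv(T@np.array(c["tool_from_camera"]))
        return M[:3,:3],M[:3,3],K,d
    return cv2.Rodrigues(np.array(c["rvec"],float))[0],np.array(c["tvec"],float).ravel(),K,d
def plane(n,uv,z,st=None):
    R,t,K,d=w2c(n,st)
    p=cv2.undistortPoints(np.array(uv,float).reshape(-1,1,2),K,d)[:,0]
    r=np.c_[p,np.ones(len(p))]@R; o=-R.T@t
    return o+r*((z-o[2])/r[:,2])[:,None]
def proj(n,P,st=None):
    R,t,K,d=w2c(n,st)
    return cv2.projectPoints(np.array(P,float).reshape(-1,1,3),cv2.Rodrigues(R)[0],t,K,d)[0][:,0]
def save(f,im): cv2.imwrite("pics/"+f,im[:,:,::-1])
E
python3 - <<'E'
from h import *
s=get_state();print(s["position"],s["tool_rot"],s["time"],ctrl.pinch_z)
print(cv2.Rodrigues(np.array(s["tool_rot"],float))[0].round(3))
for n in("scene","side"):
    im,d=get_image(n);save(n+"0.png",im);np.savez("pics/"+n+"0.npz",im=im,d=d)
    R,t,K,_=w2c(n);print(n,(-R.T@t).round(3))
s=get_state();im,d=get_image("wrist");save("wrist0.png",im);np.savez("pics/wrist0.npz",im=im,d=d)
E
```

```text
pics
[0.17937758 0.62418305 0.221449  ] [ 0.21804663  1.55978763 -0.22106726] 0.0 0.0187
[[-0.     0.276  0.961]
 [-0.002  0.961 -0.276]
 [-1.    -0.002  0.   ]]
scene [1.067 0.707 0.659]
side [ 0.475 -0.47   0.671]
```

View pics/scene0.png

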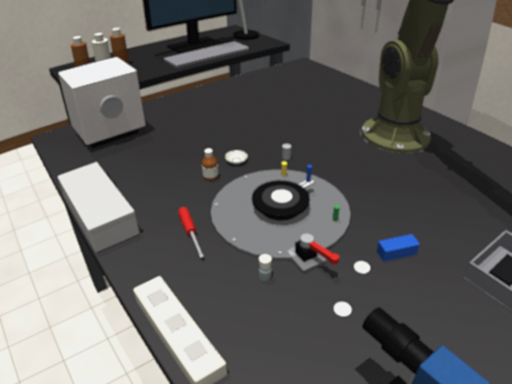

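View pics/side0.png

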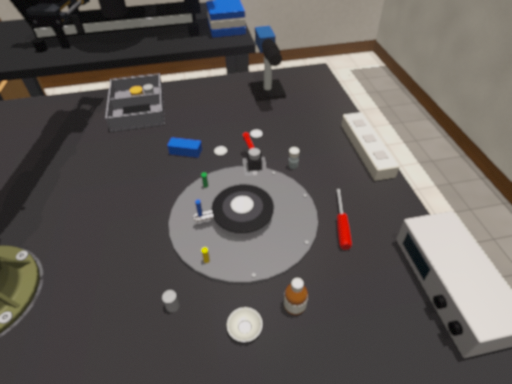

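Scene view: wafer (281,196) on the black turntable, blue peg (309,172), yellow pin (284,168), green pin (336,213), clamp hub (307,241) with knob (335,258). The silvery discs at (362,267) and (342,309) are small loose decoys on the table. The side view shows the same: peg (199,207), yellow (205,254), green (204,180), hub (254,155), knob (247,136). The wafer meant is the large one on the turntable, at side (241,204).

```bash
cat > m.py <<'E'
from h import *
def masks(im):
    h=cv2.cvtColor(im,cv2.COLOR_RGB2HSV);H,S,V=[h[...,i].astype(int) for i in range(3)]
    return dict(yellow=(abs(H-27)<6)&(S>150)&(V>90),green=(abs(H-65)<15)&(S>120)&(V>50),blue=(abs(H-116)<10)&(S>140)&(V>60),red=((H<5)|(H>174))&(S>160)&(V>90),white=(S<40)&(V>175))
def blobs(m,box,amin=8):
    n,l,s,c=cv2.connectedComponentsWithStats(m.astype(np.uint8)); x0,y0,x1,y1=box
    return [(i,c[i],s[i]) for i in range(1,n) if s[i][4]>=amin and x0<c[i][0]<x1 and y0<c[i][1]<y1]
E
python3 - <<'E'
from m import *
box=dict(scene=(210,140,360,275),side=(165,125,325,280))
for n in box:
    im=np.load(f"pics/{n}0.npz")["im"]
    for k,m in masks(im).items():
        for i,c,s in blobs(m,box[n]): print(n,k,c.round(1),s)
    h=cv2.cvtColor(im,cv2.COLOR_RGB2HSV)
    # crop
    x0,y0,x1,y1=box[n]; save(n+"c.png",cv2.resize(im[y0:y1,x0:x1],None,fx=4.9,fy=3.8 if 0 else 4.0,interpolation=cv2.INTER_CUBIC))
    # grey plate: outline ellipse
    g=((h[...,1]<60)&(h[...,2]>75)&(h[...,2]<170)).astype(np.uint8)
    cs=max(cv2.findContours(cv2.morphologyEx(g,cv2.MORPH_OPEN,np.ones((3,3))),0,1)[0],key=lambda c:cv2.contourArea(c) if cv2.pointPolygonTest(c,(280,225) if n=="scene" else (245,250),False)>=0 else 0)
    hull=cv2.convexHull(cs)[:,0]; P=plane(n,cs[:,0],.012)
    # circle fit robust
    from scipy.optimize import least_squares
    f=least_squares(lambda q:np.hypot(P[:,0]-q[0],P[:,1]-q[1])-q[2],[P[:,0].mean(),P[:,1].mean(),.17],loss="soft_l1",f_scale=.002)
    print(n,"plate",f.x.round(4),len(P))
E
```

```text
scene yellow [283.9 167.3] [282 161   5  15  57]
scene green [335.7 212.2] [334 206   5  14  47]
scene blue [308.6 170.7] [307 164   5  17  59]
scene red [325.1 252.5] [310 242  29  22 235]
scene white [286.1 145.8] [283 145   7   3  18]
scene white [235.8 155.9] [226 150  21  12 196]
scene white [305.8 183.1] [300 180  14   7  50]
scene white [281.3 195.7] [271 190  21  13 213]
scene white [306.7 237.4] [301 234  12   8  80]
scene white [290.9 252.1] [289 250   5   5  21]
scene white [264.7 258.3] [259 254  13  10  99]
scene plate [0.5503 0.077  0.164 ] 626
side yellow [205.1 254.2] [202 248   7  14  70]
side green [204.1 177.4] [201 172   6  14  45]
side blue [184.4 148.3] [167 137  34  20 357]
side blue [198.3 205.9] [196 200   5  15  37]
side red [247.6 139.5] [243 132  11  16 100]
side white [256. 133.] [251 130  11   7  64]
side white [220.3 150.2] [215 146  12   9  78]
side white [294.  150.2] [290 147   9   7  48]
side white [253.9 151.3] [250 149   9   6  41]
side white [241.7 204. ] [231 196  22  17 293]
side white [206.1 214.5] [197 210  16  10  75]
side plate [0.5453 0.0814 0.1722] 448
```

```bash
cat > tri.py <<'E'
from m import *
def tri(a,b,na="scene",nb="side"):
    A=[];B=[]
    for n,uv in((na,a),(nb,b)):
        o=plane(n,[uv],0.)[0];q=plane(n,[uv],.1)[0];u=(q-o)/np.linalg.norm(q-o);M=np.eye(3)-np.outer(u,u);A.append(M);B.append(M@o)
    p=np.linalg.solve(sum(A),sum(B));return p,np.linalg.norm(B[0]-A[0]@p)
E
python3 - <<'E'
from tri import *
P={}
for k,a,b in [("yellow",(283.9,167.3),(205.1,254.2)),("green",(335.7,212.2),(204.1,177.4)),("peg",(308.6,170.7),(198.3,205.9)),("wafer",(281.3,195.7),(241.7,204.)),("hub",(306.7,237.4),(253.9,151.3)),("knob",(335,258),(246.5,135.5))]:
    p,e=tri(a,b);P[k]=p;print(k,p.round(4),"res",round(e*1e3,2))
ax=P["wafer"]
for k in P: v=P[k]-ax;print(k,"r",np.hypot(*v[:2]).round(4),"ang",np.degrees(np.arctan2(v[1],v[0])).round(1))
# wafer on plane .05
print(plane("scene",[(281.3,195.7)],.05),plane("side",[(241.7,204)],.05))
for n in ("scene","side"):
    im=np.load(f"pics/{n}0.npz")["im"];h=cv2.cvtColor(im,cv2.COLOR_RGB2HSV)
    # turntable black outline
    c=proj(n,[[ax[0],ax[1],.046]])[0]
    x0,y0=(c-60).astype(int)
    E=[tuple(q.round(1)) for q in proj(n,[[ax[0]+.07*np.cos(a),ax[1]+.07*np.sin(a),.046] for a in np.linspace(0,6.28,25)])]
    o=im.copy()
    for q in E: o[int(round(q[1])),int(round(q[0]))]=(255,0,255)
    save(n+"t.png",cv2.resize(o[y0-10:y0+110,x0-10:x0+130],None,fx=5,fy=5,interpolation=cv2.INTER_NEAREST))
a=cv2.imread("pics/scenet.png");b=cv2.imread("pics/sidet.png")
cv2.imwrite("pics/both.png",cv2.resize(np.vstack([a,b]),(600,600*1200//700//1)) [:,:] if 0 else cv2.resize(np.hstack([a,b]),(800,343)))
E
```

```text
yellow [ 0.4491 -0.0242  0.037 ] res 0.01
green [0.4722 0.1966 0.038 ] res 1.7
peg [0.4501 0.0722 0.0776] res 0.23
wafer [0.5441 0.0827 0.0493] res 0.39
hub [0.6032 0.2391 0.0619] res 0.28
knob [0.5965 0.3142 0.0567] res 1.47
yellow r 0.1429 ang -131.6
green r 0.1347 ang 122.2
peg r 0.0946 ang -173.6
wafer r 0.0 ang 0.0
hub r 0.1673 ang 69.3
knob r 0.2374 ang 77.2
[[0.54510127 0.08331368 0.05      ]] [[0.54367991 0.08232313 0.05      ]]
```

View pics/both.png

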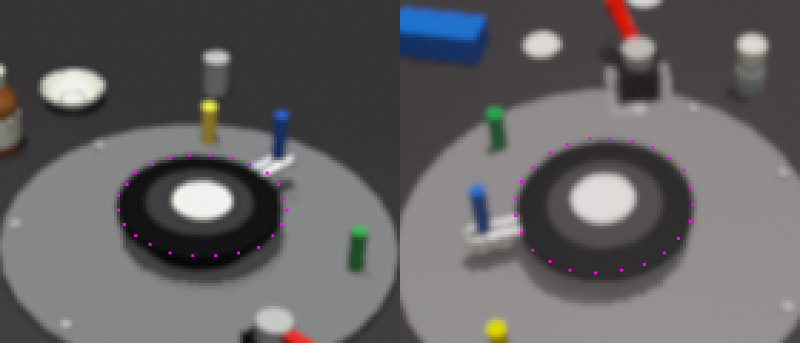

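The ring of dots (140 mm at 46 mm height) sits on the turntable rim, and heights and radii match (peg r 94.6 mm, hub z 62 mm). So the axis is at about (0.544, 0.083), the peg at 186° and yellow at 228°, which means a push of about +42° CCW. I'm moving over at height with the claw shut.

Emit:
jog_arm(claw=[0, 0, 0, 0, 0], xyz=[[0, -35, 33], [0, -70, 66], [0, -105, 99], [0, -140, 132], [0, -175, 165]], roll=[0, 0, 0, 0, 0])

```text
time: 0.65
position: [0.2903, 0.4085, 0.2217]
tool_rot: [0.218, 1.56, -0.221]
ft_force: [0.9, 0.4, -0.8]
grip_width: 0.636
```

Emit:
jog_arm(claw=[0, 0, 0, 0, 0], xyz=[[0, -35, 33], [0, -70, 66], [0, -105, 99], [0, -140, 132], [0, -175, 165]], roll=[0, 0, 0, 0, 0])

```text
time: 1.15
position: [0.401, 0.1929, 0.222]
tool_rot: [0.218, 1.56, -0.22]
ft_force: [1.4, 0.3, -0.4]
grip_width: 0.17
```

```bash
cat > go.py <<'E'
# go.py x y z yang_deg : shift (mm) in tool axes and roll (deg) from present pose; yang = world heading of tool y
import sys
from h import *
s=get_state();p=s["position"];R=cv2.Rodrigues(np.array(s["tool_rot"],float))[0]
yn=np.degrees(np.arctan2(R[1,1],R[0,1]))
print("t",round(s["time"],2),"pos",np.round(p,4),"yang",yn.round(1),"F",np.round(s["ft_force"],2),"grip",round(s["grip_width"],3))
a=[float(v) for v in sys.argv[1:]]
for i in range(0,len(a),4):
    x,y,z,g=a[i:i+4]; print((R.T@(np.array([x,y,z])-p)*1e3).round(1),"roll",round(yn-g,1))
E
python3 go.py .446 .107 .14 96.4
python3 - <<'E'
from tri import *
for k,a,b in [("vial",(264.7,258.3),(294,150.2)),("gauge",(286.1,145.8),(170,293)),("bottle",(209,152),(296.5,285))]:
    print(k,tri(a,b)[0].round(3))
print("dish",plane("side",[(244,325)],.018))
E
```

```text
t 1.15 pos [0.401  0.1929 0.222 ] yang 74.0 F [ 1.4   0.34 -0.42] grip 0.17
[ 82.1 -70.   67. ] roll -22.4
vial [0.705 0.229 0.055]
gauge [ 0.377 -0.101  0.043]
bottle [ 0.601 -0.153  0.079]
dish [[ 0.50041808 -0.17776692  0.018     ]]
```

Emit:
jog_arm(claw=[0, 0, 0, 0, 0], xyz=[[20, -35, 33], [50, -70, 67], [82, -70, 67], [82, -70, 67], [82, -70, 67]], roll=[-8, -16, -22, -22, -22])

```text
time: 1.65
position: [0.4454, 0.107, 0.1397]
tool_rot: [-0.081, 1.571, 0.079]
ft_force: [-0.1, -0.2, -0.1]
grip_width: 0.002
```

```bash
python3 go.py .446 .107 .066 96.4
python3 - <<'E'
from h import *
s=get_state();im,d=get_image("wrist");save("wrist1.png",im);np.savez("pics/wrist1.npz",im=im,pos=s["position"],rot=s["tool_rot"])
E
```

```text
t 1.65 pos [0.4454 0.107  0.1397] yang 95.8 F [-0.11 -0.2  -0.12] grip 0.002
[73.7  0.   0.8] roll -0.6
```

View pics/wrist1.png

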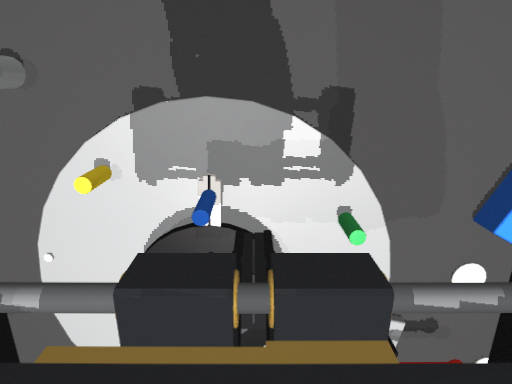

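The wrist view shows the yellow pin top (83,186), peg top (201,215), green pin top (358,236), with the fingers in front at the bottom centre.

Run:
```python
from h import *
z=np.load("pics/wrist1.npz");s=dict(position=z["pos"],tool_rot=z["rot"])
R,t,K,d=w2c("wrist",s);print("cam",(-R.T@t).round(3));print(R.round(2))
p=z["pos"];Rt=cv2.Rodrigues(z["rot"])[0]
for q in [(0,0,0),(0,.015,0),(0,-.015,0),(-.0187,0,0),(-.06,0,0)]: print(q,proj("wrist",[p+Rt@np.array(q)],s).round(0))
for k,uv,h in[("yel",(83,186),.052),("peg",(201,215),.092),("green",(358,236),.052)]: print(k,plane("wrist",[uv],h,s).round(4))
```

```text
cam [0.361 0.099 0.302]
[[-0.1   0.99 -0.  ]
 [ 0.95  0.1   0.3 ]
 [ 0.3   0.03 -0.95]]
(0, 0, 0) [[252. 250.]]
(0, 0.015, 0) [[280. 250.]]
(0, -0.015, 0) [[223. 250.]]
(-0.0187, 0, 0) [[252. 269.]]
(-0.06, 0, 0) [[251. 329.]]
yel [[ 0.4498 -0.0226  0.052 ]]
peg [[0.4478 0.0734 0.092 ]]
green [[0.4695 0.1942 0.052 ]]
```

Emit:
jog_arm(claw=[0, 0, 0], xyz=[[35, 0, 1], [73, 0, 1], [73, 0, 1]], roll=[0, 0, 0])

```text
time: 2.0
position: [0.4444, 0.1088, 0.0656]
tool_rot: [-0.084, 1.575, 0.081]
ft_force: [-0.6, -0.4, 0.2]
grip_width: 0.01
```

```bash
cat > arc.py <<'E'
# arc.py thetas... : rows for finger centre placed 'off' behind peg at arm heading theta (deg); 
import sys,subprocess
from math import *
off=float(sys.argv[1]);ax=(.544,.083);o=[]
for t in map(float,sys.argv[2:]):
    a=radians(t);o+=[ax[0]+.095*cos(a)+off*sin(a),ax[1]+.095*sin(a)-off*cos(a),.066,t-90]
subprocess.run(["python3","go.py"]+[str(v) for v in o])
E
python3 arc.py .021 187 191 195 199 203 207 211 215 219 223
```

```text
t 2.0 pos [0.4444 0.1088 0.0656] yang 96.0 F [-0.61 -0.41  0.2 ] grip 0.01
[ -0.3 -16.8   1. ] roll -1.0
[ -0.3 -23.5  -0.1] roll -5.0
[ -0.3 -30.2  -0.7] roll -9.0
[ -0.3 -37.   -0.9] roll -13.0
[ -0.3 -43.8  -0.6] roll -17.0
[ -0.3 -50.5   0.2] roll -21.0
[ -0.3 -57.2   1.4] roll -25.0
[ -0.3 -63.8   3.1] roll -29.0
[ -0.3 -70.2   5.3] roll -33.0
[ -0.3 -76.5   7.9] roll -37.0
```

Emit:
jog_arm(claw=[0, 0, 0, 0, 0], xyz=[[0, -9, 1], [0, -17, 1], [0, -20, 0], [0, -24, 0], [0, -27, 0]], roll=[0, -1, -3, -5, -7])

```text
time: 2.5
position: [0.4487, 0.0827, 0.0685]
tool_rot: [-0.18, 1.566, 0.18]
ft_force: [-0.4, 2.0, 0.6]
grip_width: 0.007
```

```bash
cat > look.py <<'E'
from tri import *
import sys
Y=np.array([.4494,-.0234]);
def peg(f):
    r={}
    for n,b in(("scene",(230,150,345,260)),("side",(165,170,260,280))):
        im,_=get_image(n);save(f"{f}_{n}.png",im);np.savez(f"pics/{f}_{n}.npz",im=im);M=masks(im);r[n]=im
        bl=[(s[4],c,s) for i,c,s in blobs(M["blue"],b,5)]; wl=[(s[4],c) for i,c,s in blobs(M["white"],b,15)]
        for a,c,s in bl:
            # top centre of the peg
            uv=(c[0],s[1]+2.0);P=plane(n,[c],.077)[0];v=P-[.544,.083,0]
            print(n,"peg",c.round(1),s.tolist(),P[:2].round(4),"r",np.hypot(*v[:2]).round(4),"ang",(np.degrees(np.arctan2(v[1],v[0]))%360).round(1))
        if wl: w=max(wl,key=lambda q:q[0]);print(n,"wafer",w[1].round(1),plane(n,[w[1]],.05)[0].round(4))
    return r
if __name__=="__main__": peg(sys.argv[1])
E
python3 look.py a; python3 go.py
```

```text
scene peg [306.4 173.6] [306, 165, 3, 15, 21] [0.4626 0.0777] r 0.0816 ang 183.7
scene wafer [281.3 195.7] [0.545  0.0833 0.05  ]
side peg [200. 215.] [199, 214, 3, 3, 7] [0.4509 0.0469] r 0.0999 ang 201.2
side wafer [241.6 204. ] [0.5435 0.0822 0.05  ]
t 2.6 pos [0.4489 0.0824 0.0683] yang 103.0 F [0.03 0.01 0.94] grip 0.007
```

```bash
python3 arc.py .021 195 198 201 204 207
```

```text
t 2.6 pos [0.4489 0.0824 0.0683] yang 103.0 F [0.03 0.01 0.94] grip 0.007
[ 2.3 -3.1 -2.9] roll -2.0
[ 2.3 -8.1 -3.7] roll -5.0
[  2.3 -13.2  -4.2] roll -8.0
[  2.3 -18.3  -4.5] roll -11.0
[  2.3 -23.4  -4.5] roll -14.0
```

Emit:
jog_arm(claw=[0, 0, 0, 0, 0], xyz=[[2, -3, -3], [2, -8, -4], [2, -13, -4], [2, -18, -4.5], [2, -23, -4.5]], roll=[-2, -5, -8, -11, -14])

```text
time: 3.1
position: [0.4507, 0.0596, 0.0682]
tool_rot: [-0.37, 1.538, 0.372]
ft_force: [-1.7, 1.7, 1.2]
grip_width: 0.009
```

```bash
python3 arc.py .021 210 213 216 219 221
python3 - <<'E'
from h import *
s=get_state();im,d=get_image("wrist");save("wrist2.png",im)
E
```

```text
t 3.1 pos [0.4507 0.0596 0.0682] yang 117.1 F [-1.75  1.66  1.25] grip 0.009
[ 2.2 -5.5 -2.3] roll -2.9
[  2.2 -10.6  -3. ] roll -5.9
[  2.2 -15.6  -3.4] roll -8.9
[  2.2 -20.7  -3.6] roll -11.9
[  2.2 -24.1  -3.6] roll -13.9
```

View pics/wrist2.png

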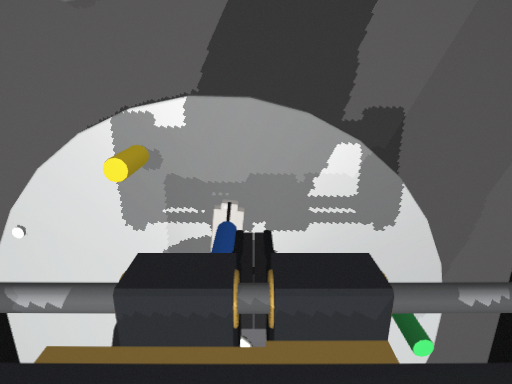

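The wrist view shows the peg (225,238) touching the left side of the closed fingers, whose edge is near column 237. The fingers are about 19 mm thick together, so the offset is about 15.5 mm.

```bash
python3 arc.py .0155 207 210 213 216 219 222 225
```

```text
t 3.15 pos [0.451  0.0586 0.0682] yang 117.2 F [-0.23  0.11  0.9 ] grip 0.009
[ 2.2 -5.  -1.1] roll 0.2
[  2.2 -10.   -1.8] roll -2.8
[  2.2 -15.   -2.2] roll -5.8
[  2.2 -20.   -2.4] roll -8.8
[  2.2 -25.   -2.3] roll -11.8
[  2.2 -30.1  -2. ] roll -14.8
[  2.2 -35.1  -1.3] roll -17.8
```

Emit:
jog_arm(claw=[0, 0, 0, 0, 0], xyz=[[2, -5, -1], [2, -10, -2], [2, -15, -2], [2, -20, -2.5], [2, -25, -2.5]], roll=[0, -3, -6, -9, -12])

```text
time: 3.65
position: [0.461, 0.0353, 0.0671]
tool_rot: [-0.535, 1.501, 0.536]
ft_force: [-1.2, 1.1, 1.0]
grip_width: 0.005
```

Emit:
jog_arm(claw=[0, 0, 0, 0], xyz=[[0, 10, 0], [0, 25, 0], [-45, 50, 0], [-45, 85, 0]], roll=[0, 0, 0, 0])

```text
time: 4.05
position: [0.4104, 0.1022, 0.1165]
tool_rot: [-0.53, 1.493, 0.531]
ft_force: [1.7, 1.1, 0.6]
grip_width: 0.005
```

```bash
python3 look.py b; python3 go.py
python3 - <<'E'
from h import *
s=get_state();im,d=get_image("wrist");save("wrist3.png",im);np.savez("pics/wrist3.npz",im=im,pos=s["position"],rot=s["tool_rot"])
E
```

```text
scene peg [289.6 164.8] [288, 158, 5, 17, 58] [0.4701 0.0226] r 0.0954 ang 219.3
scene wafer [281.6 195.1] [0.5431 0.0819 0.05  ]
side peg [210.3 221.7] [208, 216, 6, 16, 43] [0.4698 0.0246] r 0.0944 ang 218.2
side wafer [241.1 204.4] [0.5421 0.0816 0.05  ]
t 4.15 pos [0.4055 0.1054 0.1134] yang 129.4 F [-1.06  0.35  0.25] grip 0.011
```

View pics/wrist3.png

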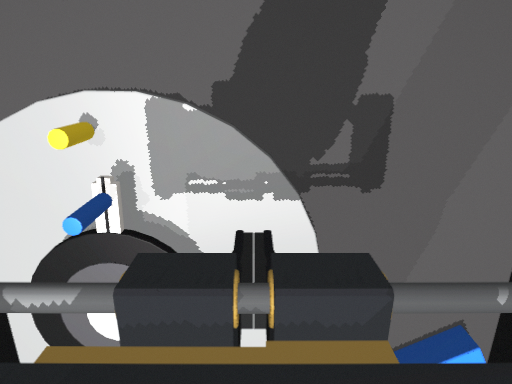

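The wrist view shows the arm now short of the yellow pin (58,139), with the peg top at (72,227) on the arm. By scene and side the peg is at ~218.8° and yellow at ~228.2°, so about 9.5° remains. I'm going back in for the next push.

```bash
sed -i 's/ax=(.544,.083)/ax=(.5444,.0827)/' arc.py; python3 arc.py .040 219; python3 arc.py .0155 219 221 223 225 226.5
```

```text
t 4.2 pos [0.4064 0.1034 0.1129] yang 129.4 F [ 0.55 -0.01  0.05] grip 0.005
[ 46.9 -62.9  -1.4] roll 0.4
t 4.2 pos [0.4064 0.1034 0.1129] yang 129.4 F [ 0.55 -0.01  0.05] grip 0.005
[ 46.9 -87.4  -1.6] roll 0.4
[ 46.9 -90.7  -2.1] roll -1.6
[ 46.9 -94.1  -2.5] roll -3.6
[ 46.9 -97.4  -2.7] roll -5.6
[ 46.9 -99.9  -2.9] roll -7.1
```

Emit:
jog_arm(claw=[0, 0, 0, 0, 0], xyz=[[15, -40, -1], [45, -60, -1], [46, -70, -2], [46, -80, -2], [46, -85, -2]], roll=[0, 0, 0, 0, 0])

```text
time: 4.7
position: [0.46, 0.0361, 0.0678]
tool_rot: [-0.536, 1.498, 0.537]
ft_force: [-1.3, 0.0, 0.2]
grip_width: 0.001
```

```bash
python3 arc.py .0155 219 221 223 225 226.5
```

```text
t 4.7 pos [0.46   0.0361 0.0678] yang 129.3 F [-1.26  0.03  0.17] grip 0.001
[ 1.8 -1.4 -0.1] roll 0.3
[ 1.8 -4.7 -0.6] roll -1.7
[ 1.8 -8.1 -1. ] roll -3.7
[  1.8 -11.4  -1.2] roll -5.7
[  1.8 -13.9  -1.4] roll -7.2
```

Emit:
jog_arm(claw=[0, 0, 0, 0, 0], xyz=[[2, -3, 0], [2, -6, -1], [2, -9, -1], [2, -12, -1.5], [2, -13, -1.5]], roll=[-1, -3, -5, -7, -7])

```text
time: 5.2
position: [0.4674, 0.0259, 0.0665]
tool_rot: [-0.631, 1.47, 0.633]
ft_force: [0.3, 1.0, 1.2]
grip_width: 0.009
```

Emit:
jog_arm(claw=[0, 0, 0, 0], xyz=[[0, 10, 0], [0, 25, 0], [-45, 50, 0], [-45, 85, 0]], roll=[0, 0, 0, 0])

```text
time: 5.6
position: [0.4083, 0.0853, 0.1155]
tool_rot: [-0.629, 1.462, 0.629]
ft_force: [0.9, 1.5, 0.5]
grip_width: 0.007
```

```bash
python3 look.py c; python3 go.py
python3 - <<'E'
from h import *
s=get_state();im,d=get_image("wrist");save("wrist4.png",im);np.savez("pics/wrist4.npz",im=im,pos=s["position"],rot=s["tool_rot"])
a=im[80:340,0:260];cv2.imwrite("pics/w4.png",cv2.resize(a[:,:,::-1],None,fx=2.3,fy=2.3,interpolation=cv2.INTER_CUBIC))
E
```

```text
scene peg [285.4 164.8] [283, 158, 5, 16, 49] [0.4783 0.016 ] r 0.0938 ang 225.6
scene wafer [281.6 195.1] [0.5431 0.0819 0.05  ]
side peg [214.3 223.2] [212, 218, 6, 16, 50] [0.4772 0.0188] r 0.0927 ang 223.9
side wafer [241.1 204.5] [0.5422 0.0812 0.05  ]
t 5.7 pos [0.4032 0.0882 0.1123] yang 136.7 F [ 0.08  0.54 -0.68] grip 0.005
```

View pics/w4.png

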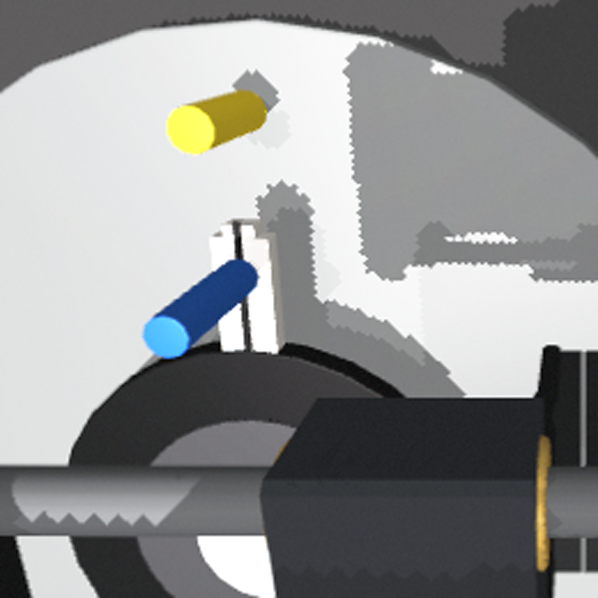

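The crop shows the arm's centre line from crop (237,225) to (249,350), the yellow top centre at (190,130) and the peg top at (166,337). I'll compute the arm heading against the pin from this one view.

```bash
cat > chk.py <<'E'
from h import *
import sys
def chk(f,crop,line,yel,peg):
    z=np.load(f"pics/{f}.npz");s=dict(position=z["pos"],tool_rot=z["rot"]);c=np.array(crop)
    g=lambda q,h:plane("wrist",np.array(q)/2.3+c,h,s)[:,:2]
    L=g(line,.045);Y=g([yel],.052)[0];P=g([peg],.092)[0]
    u=L[0]-L[-1];u/=np.linalg.norm(u)
    A=P-u*.095; w=Y-A
    ang=lambda v:np.degrees(np.arctan2(v[1],v[0]))%360
    n=np.array([-u[1],u[0]])
    print("line",L.round(4).tolist(),"peg",P.round(4),"yellow",Y.round(4),"line heading",ang(u).round(1))
    print("pin offset from centre line mm (+ccw)",((Y-L[0])@n*1e3).round(1),"peg offset",((P-L[0])@n*1e3).round(1))
    ax=np.array([.5444,.0827]);print("about ax: line tip",ang(L[0]-ax).round(2),"peg",ang(P-ax).round(2),"pin",ang(Y-ax).round(2),"r",np.linalg.norm(Y-ax).round(4),np.linalg.norm(P-ax).round(4))
E
python3 - <<'E'
from chk import *
chk("wrist4",(0,80),[(237,225),(243.5,290) ,(249,350)],(190,130),(166,337))
# sub-pixel line: black pixels between white on each row
z=np.load("pics/wrist4.npz");im=z["im"].astype(int)
g=im.sum(2)
for r in range(176,234,4): print(r,[(c,g[r,c]) for c in range(96,116) if g[r,c]<330])
s=dict(position=z["pos"],tool_rot=z["rot"])
yy,xx=np.where((im[...,0]>200)&(im[...,1]>200)&(im[...,2]<120)&(np.arange(512)<130));print("ytop",xx.mean(),yy.mean(),xx.min(),xx.max(),yy.min(),yy.max())
print(plane("wrist",[(xx.mean(),yy.mean())],.052,s))
E
```

```text
line [[0.4649, 0.0031], [0.4799, 0.0177], [0.4947, 0.0319]] peg [0.4761 0.0141] yellow [ 0.449 -0.023] line heading 224.1
pin offset from centre line mm (+ccw) 7.7 peg offset -0.1
about ax: line tip 225.06 peg 225.14 pin 227.95 r 0.1424 0.0968
176 [(101, np.int64(303)), (102, np.int64(221)), (103, np.int64(308))]
180 [(102, np.int64(202)), (103, np.int64(207))]
184 [(102, np.int64(146)), (103, np.int64(85)), (104, np.int64(72))]
188 [(102, np.int64(215)), (103, np.int64(81)), (104, np.int64(81))]
192 [(103, np.int64(153)), (104, np.int64(120)), (105, np.int64(261))]
196 [(96, np.int64(219)), (97, np.int64(215)), (98, np.int64(210)), (99, np.int64(214)), (100, np.int64(213)), (101, np.int64(216)), (102, np.int64(212)), (103, np.int64(217)), (104, np.int64(212)), (105, np.int64(211)), (106, np.int64(218)), (107, np.int64(216)), (108, np.int64(215)), (109, np.int64(224))]
200 [(96, np.int64(219)), (97, np.int64(225)), (98, np.int64(214)), (99, np.int64(216)), (100, np.int64(216)), (101, np.int64(215)), (102, np.int64(216)), (103, np.int64(216)), (104, np.int64(208)), (105, np.int64(212)
[... 720 characters left out ...]
p.int64(206)), (97, np.int64(208)), (98, np.int64(209)), (99, np.int64(203)), (100, np.int64(209)), (101, np.int64(205)), (102, np.int64(236)), (105, np.int64(192)), (106, np.int64(180)), (107, np.int64(264))]
216 [(96, np.int64(205)), (97, np.int64(252)), (105, np.int64(204)), (106, np.int64(176)), (107, np.int64(139))]
220 [(106, np.int64(178)), (107, np.int64(178))]
224 [(106, np.int64(187)), (107, np.int64(179)), (108, np.int64(284))]
228 [(106, np.int64(235)), (107, np.int64(174)), (108, np.int64(154))]
232 [(96, np.int64(279)), (106, np.int64(131)), (107, np.int64(145)), (108, np.int64(121))]
ytop 82.6441717791411 135.92944785276075 73 92 126 146
[[ 0.44870223 -0.02326176  0.052     ]]
```

```bash
python3 arc.py .0145 220 223 225 226 227 228
```

```text
t 5.75 pos [0.4043 0.0865 0.1119] yang 136.6 F [ 0.83 -0.41 -0.47] grip 0.006
[ 46.  -79.    0.4] roll 6.6
[ 46.  -83.9  -0.8] roll 3.6
[ 46.  -87.2  -1.5] roll 1.6
[ 46.  -88.8  -1.8] roll 0.6
[ 46.  -90.5  -2. ] roll -0.4
[ 46.  -92.2  -2.2] roll -1.4
```

Emit:
jog_arm(claw=[0, 0, 0, 0, 0], xyz=[[15, -40, 0], [45, -62, -1], [45, -73, -2], [45, -80, -2], [45, -84, -2]], roll=[0, 0, 0, 0, 0])

```text
time: 6.25
position: [0.4648, 0.027, 0.067]
tool_rot: [-0.633, 1.467, 0.636]
ft_force: [-0.1, 1.1, 0.4]
grip_width: -0.0
```

```bash
python3 arc.py .0145 225 226 227 228
```

```text
t 6.25 pos [0.4648 0.027  0.067 ] yang 136.6 F [-0.07  1.06  0.39] grip -0.0
[ 1.1 -2.4  0.6] roll 1.6
[ 1.1 -4.   0.3] roll 0.6
[ 1.1 -5.7  0. ] roll -0.4
[ 1.1 -7.3 -0.2] roll -1.4
```

Emit:
jog_arm(claw=[0, 0, 0, 0, 0], xyz=[[1, -2, 0], [1, -4, 0], [1, -6, 0], [1, -7, 0], [1, -7, 0]], roll=[0, 0, -1, -1, -1])

```text
time: 6.75
position: [0.4699, 0.0223, 0.0662]
tool_rot: [-0.646, 1.463, 0.649]
ft_force: [-0.4, 1.0, 0.1]
grip_width: 0.005
```

Emit:
jog_arm(claw=[0, 0, 0, 0], xyz=[[0, 10, 0], [0, 25, 0], [-45, 50, 0], [-45, 85, 0]], roll=[0, 0, 0, 0])

```text
time: 7.15
position: [0.4097, 0.0801, 0.1149]
tool_rot: [-0.645, 1.456, 0.646]
ft_force: [1.2, 1.2, -0.8]
grip_width: 0.001
```

```bash
python3 look.py d; python3 go.py
python3 - <<'E'
from h import *
s=get_state();im,d=get_image("wrist");save("wrist5.png",im);np.savez("pics/wrist5.npz",im=im,pos=s["position"],rot=s["tool_rot"])
a=im[80:340,0:260];cv2.imwrite("pics/w5.png",cv2.resize(a[:,:,::-1],None,fx=2.3,fy=2.3,interpolation=cv2.INTER_CUBIC))
E
```

```text
scene peg [283.1 164.4] [281, 158, 5, 16, 49] [0.4818 0.0111] r 0.0951 ang 229.2
scene wafer [281.5 195.1] [0.5432 0.0818 0.05  ]
side peg [215.8 223.8] [213, 218, 6, 17, 52] [0.4799 0.0168] r 0.0922 ang 226.0
side wafer [241.1 204.5] [0.542  0.0812 0.05  ]
t 7.25 pos [0.4045 0.083  0.1117] yang 137.9 F [ 0.23 -0.59 -1.  ] grip 0.008
```

View pics/w5.png

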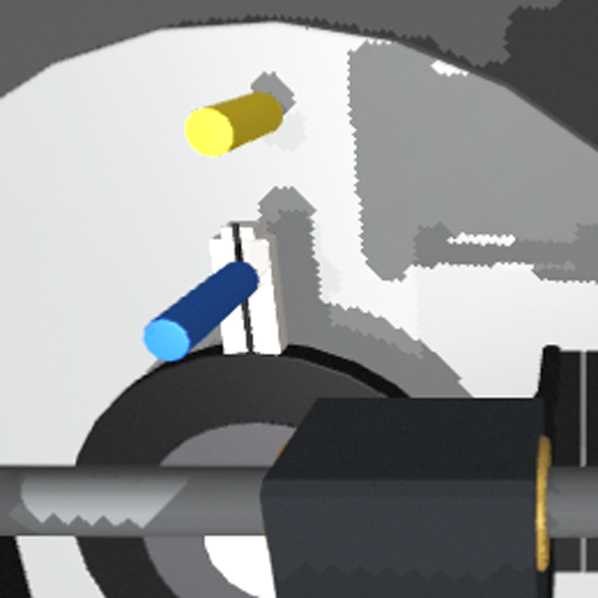

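```bash
cat > fin.py <<'E'
from h import *
def fin(f,ax):
    z=np.load(f"pics/{f}.npz");im=z["im"].astype(int);s=dict(position=z["pos"],tool_rot=z["rot"])
    h=cv2.cvtColor(z["im"],cv2.COLOR_RGB2HSV).astype(int)
    def c(m,h):
        n,l,st,ce=cv2.connectedComponentsWithStats(m.astype(np.uint8));i=1+np.argmax(st[1:,4]);return ce[i],st[i].tolist(),plane("wrist",[ce[i]],h,s)[0,:2]
    Y=c((im[...,0]>200)&(im[...,1]>200)&(im[...,2]<120),.052);B=c((im[...,2]>220)&(im[...,0]<130)&(im[...,1]>100)&(np.arange(384)[:,None]<240)&(np.arange(512)<200),.092)
    g=im.sum(2);L=[]
    for r in range(178,233):
        w=[q for q in range(80,130) if g[r,q]>600]
        if len(w)<6: continue
        q=[k for k in range(w[0]+2,w[-1]-1) if g[r,k]<450]
        if 1<=len(q)<=4 and q[-1]-q[0]==len(q)-1: wt=np.array([760-g[r,k] for k in range(q[0]-1,q[-1]+2)]);L.append((np.average(range(q[0]-1,q[-1]+2),weights=wt),r))
    P=plane("wrist",L,.045,s)[:,:2];vx,vy,x0,y0=cv2.fitLine(P.astype(np.float32),cv2.DIST_HUBER,0,.001,.001).ravel()
    u=np.array([vx,vy]);u*=-np.sign(vx);ang=lambda v:round(np.degrees(np.arctan2(v[1],v[0]))%360,2);n=np.array([-u[1],u[0]]);o=np.array([x0,y0])
    print(f,"Y",Y,"\n peg",B,"\n line pts",len(L),"heading",ang(u),"mid",o.round(4))
    print(" pin off line mm",((Y[2]-o)@n*1e3).round(2),"axis off line",((np.array(ax)-o)@n*1e3).round(2),"| about axis: line",ang(o-ax),"peg",ang(B[2]-ax),"pin",ang(Y[2]-ax))
    # rim: grey-to-black step (z=.046), rays from the axis over camera-far side
    R=[]
    for a in np.radians(np.arange(150,300,3)):
        rr=np.arange(.055,.085,.0003);uv=proj("wrist",np.c_[ax[0]+rr*np.cos(a),ax[1]+rr*np.sin(a),0*rr+.046],s)
        if ((uv<1)|(uv>[510,382])).any(): continue
        v=cv2.remap(g.astype(np.float32),uv[:,:1].astype(np.float32),uv[:,1:].astype(np.float32),1)[:,0];k=np.argmax(np.diff(v))
        if v[max(k-10,0)]<160 and v[min(k+10,98)]>400: R.append((ax[0]+rr[k]*np.cos(a),ax[1]+rr[k]*np.sin(a)))
    R=np.array(R)
    from scipy.optimize import least_squares
    if len(R)>4: print(" rim axis",least_squares(lambda q:np.hypot(*(R-q).T)-.07,ax,loss="soft_l1",f_scale=.001).x.round(4),len(R))
if __name__=="__main__":
    for f in("wrist4","wrist5"): fin(f,np.array([.5444,.0827]))
E
python3 fin.py
python3 - <<'E'
from tri import *
p,e=tri((283.1,164.4),(215.8,223.8));print("tri peg",p,e);y=tri((283.9,167.3),(205.1,254.2))[0]
for ax in([.5444,.0827],[.543,.0822]): print([round(np.degrees(np.arctan2(q[1]-ax[1],q[0]-ax[0]))%360,2) for q in(p,y)])
E
```

```text
wrist4 Y (array([ 82.64417178, 135.92944785]), [73, 126, 20, 21, 326], array([ 0.44871467, -0.02324867])) 
 peg (array([ 71.74637681, 226.13043478]), [62, 217, 20, 19, 276], array([0.47613047, 0.01379744])) 
 line pts 34 heading 224.29 mid [0.4766 0.0137]
 pin off line mm 7.0 axis off line -2.04 | about axis: line 225.49 peg 225.26 pin 227.91
 rim axis [0.5413 0.0803] 19
wrist5 Y (array([ 90.7165109 , 136.86915888]), [81, 127, 20, 21, 321], array([ 0.44868919, -0.02337562])) 
 peg (array([ 71.90974729, 227.40072202]), [63, 219, 20, 18, 277], array([0.47913819, 0.01074168])) 
 line pts 34 heading 226.69 mid [0.4837 0.015 ]
 pin off line mm 0.86 axis off line -2.26 | about axis: line 228.11 peg 227.79 pin 227.94
 rim axis [0.5409 0.0802] 18
tri peg [0.4815932  0.01362559 0.07898138] 0.0019393463863439017
[np.float64(227.72), np.float64(228.27)]
[np.float64(228.16), np.float64(228.55)]
```

Three estimates agree: in the wrist frame, with the axis from the rim fit, peg heading 228.3° and pin 228.3°; pin 0.9 mm off the centre line; scene and side triangulation within 0.5°. The wafer is unmoved, so the arm stays. Next is the clamp: rise, cross at height, and turn the tool to yang ≈ 5°.

```bash
cat > lev.py <<'E'
import sys,subprocess
from math import *
off,r,z=map(float,sys.argv[1:4]);pv=(.6032,.2391);o=[]
for t in map(float,sys.argv[4:]):
    a=radians(t);o+=[pv[0]+r*cos(a)+off*sin(a),pv[1]+r*sin(a)-off*cos(a),z,t-90]
subprocess.run(["python3","go.py"]+[str(v) for v in o])
E
python3 lev.py .040 .052 .16 95; python3 -c "
from h import *;print(np.round(get_state()['joint_positions'],2))"
```

```text
t 7.3 pos [0.4057 0.0813 0.1114] yang 137.8 F [ 0.35 -0.61  0.44] grip 0.002
[-45.2 -29.6 314.7] roll 132.8
[-0.76 -0.13  0.48  2.16  0.07  1.09  2.09]
```

Emit:
jog_arm(claw=[0, 0, 0, 0, 0], xyz=[[-45, 0, 30], [-48, -10, 75], [-48, -15, 120], [-48, -20, 165], [-48, -25, 210]], roll=[8, 16, 24, 32, 40])

```text
time: 7.8
position: [0.5665, 0.2204, 0.161]
tool_rot: [-0.098, 1.56, 0.106]
ft_force: [0.2, -0.7, 1.1]
grip_width: 0.005
```

Emit:
jog_arm(claw=[0, 0, 0, 0, 0], xyz=[[0, 0, 0], [0, 0, 0], [0, 0, 0], [0, 0, 0], [0, 0, 0]], roll=[8, 16, 25, 33, 41])

```text
time: 8.3
position: [0.5668, 0.2195, 0.1601]
tool_rot: [0.469, 1.514, -0.458]
ft_force: [-0.1, 0.5, -0.1]
grip_width: 0.003
```

```bash
python3 lev.py .040 .052 .16 95
```

```text
t 8.3 pos [0.5668 0.2195 0.1601] yang 56.1 F [-0.1   0.47 -0.08] grip 0.003
[  1.  102.2  17.7] roll 51.1
```

Emit:
jog_arm(claw=[0, 0, 0, 0, 0], xyz=[[0, 35, 6], [0, 70, 12], [0, 102, 18], [0, 102, 18], [0, 102, 18]], roll=[8, 16, 25, 33, 41])

```text
time: 8.8
position: [0.6392, 0.2942, 0.1591]
tool_rot: [1.021, 1.315, -1.012]
ft_force: [0.8, -1.7, -0.0]
grip_width: 0.005
```

```bash
python3 lev.py .040 .052 .036 95
python3 - <<'E'
from h import *
s=get_state();im,d=get_image("wrist");save("wrist6.png",im);np.savez("pics/wrist6.npz",im=im,pos=s["position"],rot=s["tool_rot"])
R=cv2.Rodrigues(np.array(s["tool_rot"]))[0]
print(proj("wrist",[[.6032,.2391,.061],[.5965,.3142,.061],np.array(s["position"])],s).round(0))
E
```

```text
t 8.8 pos [0.6392 0.2942 0.1591] yang 14.8 F [ 0.83 -1.73 -0.02] grip 0.005
[123.1  -1.6  -0.4] roll 9.8
[[194. 243.]
 [206. 155.]
 [254. 251.]]
```

View pics/wrist6.png

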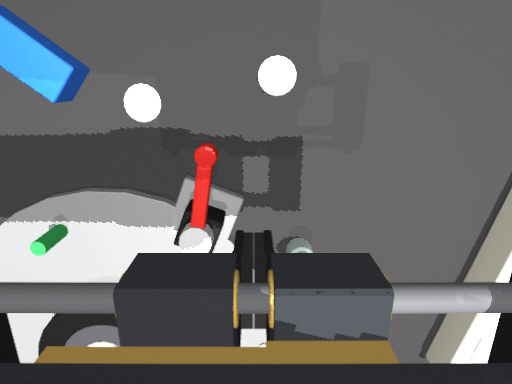

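Wrist view: the knob (206,155) and hub (195,237) match the projections (206,155) and (194,243). The space where the finger will go down is free, and the vial (300,245) is well aside.

Emit:
jog_arm(claw=[0, 0, 0, 0, 0], xyz=[[40, -1, 0], [80, -2, 0], [122, -2, 0], [122, -2, 0], [122, -2, 0]], roll=[5, 10, 10, 10, 10])

```text
time: 9.35
position: [0.6381, 0.2927, 0.0371]
tool_rot: [1.154, 1.24, -1.146]
ft_force: [0.2, 1.5, 0.0]
grip_width: 0.001
```

```bash
python3 lev.py .0155 .052 .036 95 99 103 107 111 115
```

```text
t 9.35 pos [0.6381 0.2927 0.0371] yang 4.5 F [0.23 1.52 0.01] grip 0.001
[  1.  -24.   -1.5] roll -0.5
[  1.  -27.6  -2.4] roll -4.5
[  0.9 -31.4  -3. ] roll -8.5
[  0.9 -35.1  -3.4] roll -12.5
[  0.9 -38.9  -3.6] roll -16.5
[  0.9 -42.7  -3.5] roll -20.5
```

Emit:
jog_arm(claw=[0, 0, 0, 0, 0], xyz=[[1, -12, -1], [1, -20, -2], [1, -25, -2], [1, -30, -3], [1, -35, -3]], roll=[0, 0, -2, -7, -12])

```text
time: 9.85
position: [0.6046, 0.2943, 0.0384]
tool_rot: [0.997, 1.326, -0.981]
ft_force: [0.9, 1.2, 1.1]
grip_width: 0.003
```

```bash
python3 lev.py .0155 .052 .036 107 111 116 121 126 131
```

```text
t 9.85 pos [0.6046 0.2943 0.0384] yang 16.8 F [0.95 1.15 1.14] grip 0.003
[ 2.3 -2.   0.4] roll -0.2
[ 2.3 -5.7 -0.5] roll -4.2
[  2.2 -10.3  -1.4] roll -9.2
[  2.2 -15.   -1.8] roll -14.2
[  2.1 -19.8  -1.8] roll -19.2
[  2.1 -24.5  -1.3] roll -24.2
```

Emit:
jog_arm(claw=[0, 0, 0, 0, 0], xyz=[[2, -6, 0], [2, -10, -1], [2, -15, -2], [2, -20, -2], [2, -25, -1]], roll=[-4, -9, -14, -19, -24])

```text
time: 10.35
position: [0.5818, 0.2895, 0.0385]
tool_rot: [0.674, 1.455, -0.655]
ft_force: [0.8, 1.6, 1.2]
grip_width: 0.002
```

```bash
python3 lev.py .0155 .052 .036 131 136 141 146 151 156
```

```text
t 10.35 pos [0.5818 0.2895 0.0385] yang 41.2 F [0.83 1.62 1.15] grip 0.002
[ 2.4 -1.5  0. ] roll 0.2
[ 2.4 -6.1 -1.1] roll -4.8
[  2.3 -10.7  -1.9] roll -9.8
[  2.2 -15.5  -2.3] roll -14.8
[  2.1 -20.2  -2.2] roll -19.8
[  2.1 -24.9  -1.7] roll -24.8
```

Emit:
jog_arm(claw=[0, 0, 0, 0, 0], xyz=[[2, -6, -1], [2, -10.5, -2], [2, -15.5, -2], [2, -20, -2], [2, -22, -2]], roll=[-5, -10, -15, -20, -22])

```text
time: 10.85
position: [0.5649, 0.2777, 0.0383]
tool_rot: [0.373, 1.524, -0.352]
ft_force: [-0.4, 1.2, 0.9]
grip_width: 0.004
```

```bash
python3 lev.py .0155 .052 .036 153 156 159 162 165 168
```

```text
t 10.85 pos [0.5649 0.2777 0.0383] yang 63.4 F [-0.41  1.2   0.95] grip 0.004
[ 2.3 -1.5 -0.4] roll 0.4
[ 2.2 -4.3 -1.2] roll -2.6
[ 2.2 -7.  -1.8] roll -5.6
[ 2.1 -9.8 -2.3] roll -8.6
[  2.1 -12.6  -2.6] roll -11.6
[  2.  -15.5  -2.8] roll -14.6
```

Emit:
jog_arm(claw=[0, 0, 0], xyz=[[2, -3, -1], [2, -5, -1.5], [2, -6, -1.5]], roll=[-2, -4, -5])

```text
time: 11.15
position: [0.564, 0.278, 0.0388]
tool_rot: [0.308, 1.527, -0.273]
ft_force: [6.0, 10.0, -5.6]
grip_width: 0.006
```

Emit:
jog_arm(claw=[0, 0, 0], xyz=[[0, -2, -0.5], [0, -3, -0.5], [0, -4, -0.5]], roll=[-2, -3, -3])

```text
time: 11.45
position: [0.564, 0.2786, 0.041]
tool_rot: [0.271, 1.528, -0.225]
ft_force: [3.6, 9.1, -2.3]
grip_width: 0.005
```

```bash
python3 lev.py .0155 .052 .036 156 160 165 170; python3 look.py e | grep peg
python3 - <<'E'
from m import *
for n in("scene","side"):
    im=np.load(f"pics/e_{n}.npz")["im"]
    for i,c,s in blobs(masks(im)["red"],(210,120,360,275),10): print(n,c.round(1),s.tolist(),plane(n,[c],.055))
E
```

```text
t 11.45 pos [0.564  0.2786 0.041 ] yang 71.9 F [ 3.64  9.13 -2.25] grip 0.005
[ 4.9 -4.8 -0.7] roll 5.9
[ 4.7 -8.3 -2. ] roll 1.9
[  4.5 -12.9  -3.3] roll -3.1
[  4.4 -17.5  -4.2] roll -8.1
scene peg [283.1 164.3] [281, 158, 6, 16, 50] [0.4815 0.0109] r 0.0955 ang 229.1
side peg [215.8 223.8] [213, 218, 6, 17, 51] [0.4799 0.0167] r 0.0922 ang 226.0
scene [320.3 238.8] [314, 235, 14, 9, 85] [[0.57842809 0.25401682 0.055     ]]
side [245.  152.4] [240, 149, 8, 7, 32] [[0.5816004  0.24826009 0.055     ]]
side [343.6 231.2] [337, 213, 15, 36, 413] [[ 0.73487809 -0.04137914  0.055     ]]
```

Force jumped from 1–2 N to about 11 N, directed exactly against the lever's tangent at ~152°, and the motion stopped. That is 57° from the start, which fits a stop at 1.2 rad if the start was ≈ 0.2. I'm backing off, rising and checking.

Emit:
jog_arm(claw=[0, 0, 0, 0, 0], xyz=[[0, 10, 0], [0, 25, 0], [-40, 40, 0], [-85, 60, 0], [-125, 90, 0]], roll=[0, 0, 0, 0, 0])

```text
time: 12.05
position: [0.5887, 0.3603, 0.1713]
tool_rot: [0.271, 1.527, -0.228]
ft_force: [1.5, 0.7, 0.8]
grip_width: 0.005
```

```bash
python3 go.py; python3 look.py f
python3 - <<'E'
from tri import *
I={}
for n in("scene","side"):
    im=np.load(f"pics/f_{n}.npz")["im"];I[n]=im
    for i,c,s in blobs(masks(im)["red"],(210,120,345,275),10):
        print(n,c.round(1),s.tolist(),plane(n,[c],.055)[0].round(4))
s=get_state();w,_=get_image("wrist")
o=[cv2.resize(a,(400,300),interpolation=cv2.INTER_CUBIC) for a in(I["scene"][130:280,210:410],I["side"][115:265,150:350],w)]
save("f_all.png",np.vstack([np.hstack(o[:2]),np.hstack([o[2],o[2]*0])]));np.savez("pics/wrist7.npz",im=w,pos=s["position"],rot=s["tool_rot"])
E
```

```text
t 12.05 pos [0.5887 0.3603 0.1713] yang 71.7 F [1.49 0.69 0.78] grip 0.005
scene peg [283.1 164.4] [281, 158, 5, 16, 49] [0.4818 0.0111] r 0.0951 ang 229.2
scene wafer [281.5 195.1] [0.5432 0.0816 0.05  ]
side peg [215.7 223.5] [213, 218, 6, 17, 49] [0.4799 0.0173] r 0.0918 ang 225.7
side wafer [241.1 204.5] [0.542  0.0812 0.05  ]
scene [329.1 237.6] [314, 233, 31, 11, 188] [0.5612 0.2627 0.055 ]
side [235.4 150. ] [224, 144, 24, 12, 162] [0.5594 0.263  0.055 ]
side [343.6 231.2] [337, 213, 15, 36, 412] [ 0.7348 -0.0414  0.055 ]
```

View pics/f_all.png

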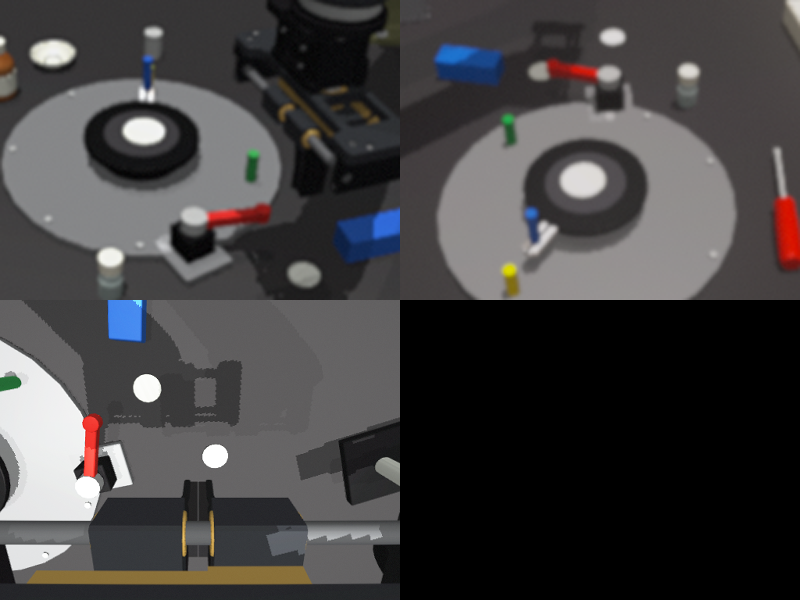

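The views show the lever swung over (knob at wrist crop (90,424), hub (87,487)), the wafer centred, and the arm pointing at the yellow pin. Lever heading is ≈151°. As a check that this is the stop, I'll read the stage's yaw from the clamp mount's square edges.

Run:
```python
from h import *
z=np.load("pics/wrist6.npz");s=dict(position=z["pos"],tool_rot=z["rot"])
P=plane("wrist",[(190,177),(243,200),(176,240)],.014,s)[:,:2];print(P.round(4))
a=lambda v:np.degrees(np.arctan2(v[1],v[0])).round(1)
print("plate edges",a(P[1]-P[0]),a(P[0]-P[2]))
g=cv2.cvtColor(z["im"],cv2.COLOR_RGB2GRAY)[165:262,165:255]
L=cv2.createLineSegmentDetector().detect(g)[0][:,0]
for l in L:
    if np.hypot(l[2]-l[0],l[3]-l[1])>14:
        q=plane("wrist",(l.reshape(2,2)+[165,165]),.014,s)[:,:2];print((l+165).round(0),a(q[1]-q[0]),np.linalg.norm(q[1]-q[0]).round(3))
z=np.load("pics/wrist7.npz");s=dict(position=z["pos"],tool_rot=z["rot"]);im=z["im"]
h=cv2.cvtColor(im,cv2.COLOR_RGB2HSV).astype(int);m=((h[...,0]<5)|(h[...,0]>174))&(h[...,1]>150)&(h[...,2]>200)
yy,xx=np.where(m);Q=plane("wrist",np.c_[xx,yy],.059,s)[:,:2].astype(np.float32);v=cv2.fitLine(Q,cv2.DIST_HUBER,0,.001,.001).ravel();print("lever now",a(v[:2]),Q.mean(0))
z=np.load("pics/wrist6.npz");s=dict(position=z["pos"],tool_rot=z["rot"]);im=z["im"]
h=cv2.cvtColor(im,cv2.COLOR_RGB2HSV).astype(int);m=((h[...,0]<5)|(h[...,0]>174))&(h[...,1]>150)&(h[...,2]>200);m[300:]=0
yy,xx=np.where(m);Q=plane("wrist",np.c_[xx,yy],.059,s)[:,:2].astype(np.float32);v=cv2.fitLine(Q,cv2.DIST_HUBER,0,.001,.001).ravel();print("lever start",a(v[:2]),Q.mean(0))
```

```text
[[0.584  0.2798]
 [0.6371 0.2703]
 [0.5836 0.2133]]
plate edges -10.1 89.6
[173. 241. 184. 209.] 83.7 0.036
[226. 213. 213. 251.] -94.1 0.043
[166. 252. 207. 252.] 14.6 0.041
[209. 251. 213. 233.] 90.6 0.02
[213. 252. 231. 252.] 14.9 0.017
[186. 223. 179. 237.] -104.9 0.017
[185. 209. 195. 186.] 80.6 0.025
[236. 218. 243. 199.] 83.9 0.021
[207. 204. 223. 210.] -7.1 0.017
[210. 236. 198. 227.] 151.6 0.015
[184. 178. 175. 205.] -95.6 0.029
[193. 199. 191. 221.] -84.3 0.022
[242. 198. 210. 185.] 172.6 0.032
[211. 188. 209. 203.] -84.7 0.015
[204. 226. 207. 201.] 95.1 0.026
[206. 199. 211. 165.] 94.3 0.033
[252. 234. 252. 261.] -75.1 0.029
lever now -26.7 [0.5590431  0.26291025]
lever start -83.8 [0.599112  0.2896696]
```

The mount edges give a stage yaw of about −7°, so the open direction is ≈ 83° and the closed stop ≈ 152°. The lever is at 151–153°, so it is on its stop. Handing in.

```bash
python3 -c "
from h import *
order.close_job();print(get_state()['time'])"
```

```text
the job is handed in; nothing more can be done
the job is handed in; nothing more can be done
```

I pushed the blue peg round by about 42° in three pushes until the arm pointed at the yellow pin. Then I pushed the red lever over to its closed stop, backed off to 171 mm height clear of everything, and handed in at about 12 s on the robot's clock.

**Arm on the yellow pin:** the checks put the arm within about 0.5° of the pin.
- **Wrist camera:** using the turntable rim as centre, the peg and pin headings were both 228.3°.
- **Centre line:** the pin lay about 0.9 mm off the line of the arm.
- **Scene and side cameras:** triangulation put the peg about 0.4 to 0.55° short of the pin. The two cameras disagreed more when read singly, at 229.2° and 225.7°.
- **After the clamp push:** the peg and wafer pixels were unchanged.

**Wafer:** it stayed on the turntable. It sits perhaps 3 mm off the axis, and it had moved 1 to 2 mm in the images after the first push, as an off-centre disc turning with the table would.

**Clamp:** the lever stopped under about 11 N, against 1 to 2 N while moving. Its heading was 151 to 153°, and the stop worked out from the mount's edges is about 152°.

**Other objects:** I saw nothing else moved in the final views, but I did not re-measure each bystander.

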